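# Clamp a keepsake block in the cam signing clamp

### The arm

A 6-joint arm with a two-finger parallel gripper is mounted at the origin on the work surface. World frame = base frame: x ahead of the robot, y to its left, z up, the work surface at z = 0. Lengths are in m, angles in rad, forces in N, time in s.
With the tool pointing down it reaches from about 0.375 to 0.925 m from the base axis. Payload 5.7 kg.
Tool frame: the origin (TCP) lies midway between the tips of the shut fingers; the grasp point (between the pads) lies 19 mm behind it; z points along the fingers, x is the direction in which the jaws open and shut, and the axes are right-handed (so a half turn about z gives the same grasp; the last joint's range is limited). The gripper opens to 88 mm and grips with 3 to 60 N. Pads are 20 mm wide; open, the fingers measure 115 mm over their backs; the gripper's body (75 mm by 178 mm) begins 61 mm behind the grasp point.
Start: joints at [1.208, 0.359, 1.51, -0, 1.272, -0.115], TCP at [0.147, 0.582, 0.223] pointing down, gripper open.
Joint ranges: [-2.97, 2.97], [-1.01, 2.36], [0.21, 2.38], [-0.96, 4.11], [0.2, 2.71], [-2.98, 2.98]. Speed limits (rad/s): [2.39, 2.39, 3.14, 3.14, 3.14, 3.14].

### API

Orientations are given as a unit quaternion [x, y, z, w].
In Python, from bench import move_ptp, servo_line, goto_joints, move_gripper, sleep, inverse_kinematics, capture, PlanningError, close_job, spot_in, silhouettes, current_clock, current_joint_pos, current_qvel, current_joint_torque, current_position, current_orientation, current_force, current_torque, current_finger_gap gives the robot as it stands. Calls block until the motion is done:
- move_ptp(position, orientation): joint-space move of the TCP to a pose.
- servo_line(position, orientation=None, rate=0.15, contact_N=None): straight line of the TCP; orientation=None keeps the orientation; rate is the mean speed in m/s. With contact_N (N) it stops when the force on the tool has changed by that much, and returns True; else False.
- goto_joints(angles): joint-space move.
- move_gripper(opening): finger opening in m; the grip force is fixed at half the most; returns when the fingers have stopped.
- sleep(seconds).
- inverse_kinematics(position, orientation): joint angles nearest the present ones, or None.
- capture(name): name is "scene" or "top" or "wrist"; returns a dict with "image" (400x640x3 uint8, blue, green, red), "range_z" (400x640 float32, m along the optical axis (not along the pixel's ray), 0 where there is no reading), "intrinsics" (3x3 intrinsics, pixels), "R" (3x3) and "t" (3): a world point X has camera coordinates R X + t. Camera axes: x right, y down, z forward; pixel columns grow to the right and rows downward; lengths in m; the calibration is good to about 2 mm. A picture is of the moment at which its call begins.
A pose or a line that the arm cannot do raises PlanningError and nothing moves.
- close_job(): hands the job in, once; it reports no verdict.
Trained networks look in the newest picture that a camera, given by its name, has taken for a name from the list of things; names that differ only in an ending like _2 or _b are one class to them, and where a whole thing is asked for, a point or a joint stands for the part that bears it (a point fixed in the world has none). Each returns a list of dicts, best first, with "conf" (0 to 1); they miss things now and then, are a little off and sometimes report something else, mostly with a low value. They report only what shows in the picture. A call takes as long as a camera call. They do not tell look-alikes from the thing itself.
- spot_in(camera, query): "xy" ([column, row] in pixels, amid what is visible of it).
- silhouettes(camera, query): "region" (400x640 bool, what is visible of it) and "xy" ([column, row] in pixels, amid what is visible of it).
Readings, each from a call of its own:
- current_clock(): time.
- current_joint_pos(): joint angles.
- current_qvel(): joint speeds.
- current_joint_torque(): joint torques, N m.
- current_position(): TCP position.
- current_orientation(): TCP orientation.
- current_force(): force on the tool from outside, world axes, zero at the start.
- current_torque(): the same for the moment, N m.
- current_finger_gap(): finger opening in m.
Only numpy, scipy, OpenCV 4.12 (cv2) and the standard library are available. Lean on these libraries where they do the work, as an engineer would, in place of code of your own. Each camera call takes 0.05 s, during which the arm holds its last target. There are 200 camera calls.

### The job

Lay the white keepsake block with the blue tile, blue side up, in the nest of the signing clamp, between the fixed stop and the open orange jaw, and let go of it. Then turn the red-handled crank by feel, without straining its sprung pin out of the middle of its slot, until the roller rests on the high flat of the brass cam, not on a slope, so that the block stays clamped at full force when you let go. Leave the other things on the counter where they are.

Things in the scene. Friction and masses are not known exactly. Their poses are not given: they have to be found in the camera images.
- block_mid (a point): Centre (half-way up) of the loose keepsake block: white, blue tile on top, 44 (its x) x 90 (its y) x 30 mm (its z, up), 140 g. It lies flat on a 3 mm dark mat to the robot's left.
- nest (a point): Middle of the clamp's nest, on top of its plinth (36 mm wide), 32 mm above the counter; x across, y along the clamp from crank to fixed stop, z up. The clamped block is centred here, long side along y. Stop face: 45 mm away in +y, 30 mm higher than the plinth. Open jaw's face: 55 mm away in -y, so lay the block about 5 mm short of the stop (centre at y = -5 mm).
- crank_axis (a point): Point on the upright crank axis, 100 mm above the counter; axes those of the clamp. The steel crank arm's top is 77 mm above the counter; the rest of the clamp near it is lower than 70 mm. The handle runs in a level circle of 60 mm radius; nothing stands in its way, and the crank has no end stops.
- grip_mid (a point): Centre of the crank's red round handle: upright, 24 mm thick, 81 to 140 mm above the counter (this point is at 114 mm); keep fingertips above 85 mm, 60 mm from the crank axis. It spins freely, so it can be held while the crank turns, the gripper's heading unchanged.
- crank (a joint): Angle of the crank (rad, grows counter-clockwise from above), 0: arm along the clamp's x. Bearing friction: under 1 N at the handle. On the cam's upward slope springs push back with about 2.5 N there, 5 to 10 N once the jaw has driven the block onto the stop; on the flat that ceases, and beyond it they pull the crank onwards. Let go on a slope, the crank runs off it.
- pin (a joint): Offset (m) of the handle's pin along its slot in the crank arm, outwards positive; springs (3 N per mm) centre it at 0. More than 5 mm (15 N) either way strains it: hold the handle on its true circle.
- jaw: Orange jaw, 40 mm wide, 12 thick, 35 to 69 mm above the counter. This point is not in it but on the counter at the clamp's middle (y = 0 in the clamp's frame with the jaw open) and moves with it. The roller slide pushes it through a spring (10 N preload, 3.2 N per mm): slide travel about 14 mm, so it stops at the block while the spring goes on to about 22 N on the cam's flat.
- jig: The whole clamp, fixed; base plate 110 x 345 x 12 mm; origin under its middle; y from crank to stop. Four lugs, 8 mm above the plinth, flank the block's ends (over 28 mm along y from the nest), 50 mm apart inside; its middle is free for fingers. Brass cam: base radius 20, high flat radius 35.5 mm and 0.42 rad long, 1 rad slopes; clamped at an unknown angle: flat 1.6 to 4.7 rad counter-clockwise short of the roller.
- block: The same block as block_mid, origin at the centre of its underside.
- spare_block: Bystander: a like block with a green tile, origin at its underside. Leave alone.
- cup: Bystander: black cup, 80 mm wide, 105 high, origin at its underside.
- bottle: Bystander: clear bottle, 64 mm wide, 190 high, origin at its underside.
- disc_case: Bystander: flat disc case 125 x 142 x 10 mm, origin at its underside.
- marker_black: Bystander: marker pen with black cap, 125 mm long, 15 thick, origin at its underside.
- marker_blue: Bystander: marker pen with blue cap, 125 mm long, 15 thick, origin at its underside.
- bottle_cap: Bystander: black screw cap, 38 mm wide, 14 high, origin at its underside.
Not all that is in view belongs to the job. Leave any purple look-alike of the block alone.

How it is judged:
By the outcome, as a careful person would: the job done as asked, in the order asked, and still so for the second after the job is handed in, with the robot touching nothing.
It also fails if it takes over 72 s, if anything falls off the work surface, if the arm or the gripper's body presses on something with over 40 N, if the wrist force passes 120 N, or if a joint passes its speed limit or range.

## Working session

There is one attempt and no reset: what is moved stays moved. The work goes in short steps, each a Python script; the robot and the scene stay as the last script left them, time stands still between calls to the robot, and variables do not carry over. Pictures are saved under pics/ and viewed, about 8 in all and at most 12, crops included, and the job is handed in when it is done.

```bash
ls; mkdir -p pics
cat > h.py <<'E'
from bench import *
import numpy as np, cv2
def px2w(c,uv,z=None,depth=None):
    K,R,t=c["intrinsics"],c["R"],np.array(c["t"]).ravel()
    r=np.linalg.solve(K,[uv[0],uv[1],1.]); 
    if depth is not None: return R.T@(r*depth-t)
    o=-R.T@t; d=R.T@r
    return o+d*(z-o[2])/d[2]
def cloud(c,mask):
    v,u=np.nonzero(mask&(c["range_z"]>0)); d=c["range_z"][v,u]
    P=np.linalg.inv(c["intrinsics"])@np.vstack([u,v,np.ones_like(u)])*d
    return (c["R"].T@(P-np.array(c["t"]).reshape(3,1))).T
E
python3 - <<'E'
from h import *
print(current_clock())
for n in ["scene","top"]:
    c=capture(n); cv2.imwrite(f"pics/{n}0.png",c["image"])
    for q in ["block","spare_block","jig","jaw","grip_mid","block_mid","nest","crank_axis","crank"]:
        for s in spot_in(n,q)[:4]:
            u,v=map(int,s["xy"]); d=c["range_z"][v,u]
            print(n,q,round(s["conf"],2),u,v,np.round(px2w(c,s["xy"],depth=d),3))
E
```

```text
pics
0.0
scene block 0.77 365 156 [0.382 0.11  0.03 ]
scene block 0.68 434 177 [0.462 0.283 0.031]
scene spare_block 0.7 461 268 [0.734 0.296 0.032]
scene spare_block 0.35 324 214 [ 0.571 -0.012  0.031]
scene jig 0.86 329 215 [0.558 0.001 0.009]
scene jig 0.26 463 272 [0.745 0.297 0.032]
scene jig 0.22 406 270 [0.724 0.172 0.012]
scene jaw 0.6 339 208 [0.58  0.024 0.067]
scene grip_mid 0.58 280 204 [ 0.605 -0.116  0.124]
scene block_mid 0.94 439 179 [0.473 0.293 0.034]
scene block_mid 0.78 365 158 [0.394 0.107 0.033]
scene block_mid 0.74 279 200 [ 0.605 -0.117  0.137]
scene nest 0.57 324 216 [ 0.565 -0.012  0.014]
scene crank_axis 0.88 322 216 [ 0.564 -0.015  0.013]
top block 0.95 275 260 [0.382 0.102 0.028]
top block 0.72 211 240 [0.448 0.29  0.036]
top block 0.58 349 184 [ 0.586 -0.115  0.141]
top spare_block 0.8 207 150 [0.719 0.302 0.027]
top jig 0.85 314 202 [ 0.547 -0.018  0.058]
top jaw 0.41 299 196 [0.567 0.025 0.069]
top block_mid 0.75 207 239 [0.45  0.299 0.038]
top block_mid 0.55 274 263 [0.374 0.105 0.033]
top nest 0.91 316 200 [ 0.556 -0.024  0.051]
top crank_axis 0.66 316 198 [ 0.562 -0.023  0.051]
top crank 0.92 348 205 [ 0.533 -0.116  0.079]
```

Run:
```python
import cv2,numpy as np
a=cv2.imread("pics/top0.png")[110:310,170:410]
cv2.imwrite("pics/t1.png",cv2.resize(a,None,fx=3,fy=3,interpolation=cv2.INTER_CUBIC)[:600])
b=cv2.imread("pics/scene0.png")[120:320,240:500]
cv2.imwrite("pics/s1.png",cv2.resize(b,None,fx=3,fy=3,interpolation=cv2.INTER_CUBIC))
```

```text
(no output)
```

View pics/t1.png

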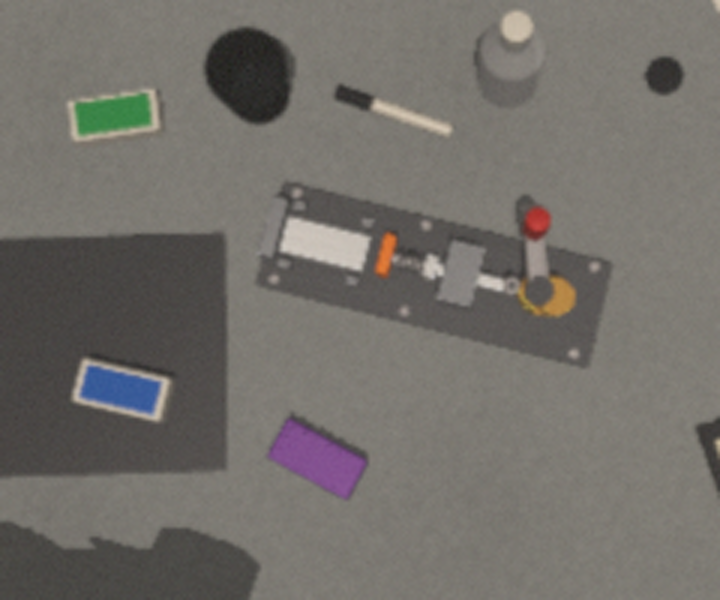

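View pics/s1.png

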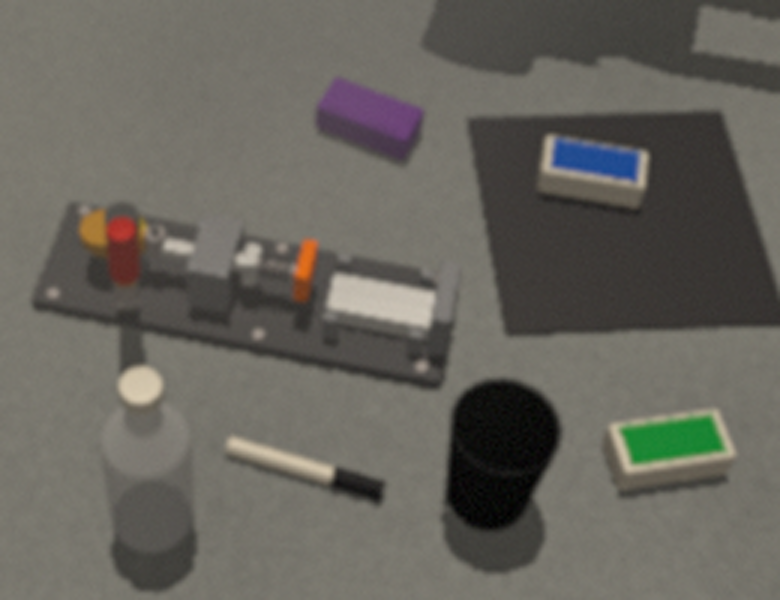

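The top crop shows three block-like things: the purple one at px (275,263), the green-tiled spare at (207,150), and the white one with the blue tile at (210,240). The last fits, since it has a blue tile and lies on the dark mat. In the clamp, the stop is at px (262,186), the orange jaw at (299,195), the crank axis at about (350,207) and the red handle at (349,184).

Next I move above the block and take a wrist view.

```bash
cat >> h.py <<'E'
from scipy.spatial.transform import Rotation as Rn
def down(yaw):  # tool z down, tool x along world heading yaw
    x=np.array([np.cos(yaw),np.sin(yaw),0]); z=np.array([0,0,-1.])
    return Rn.from_matrix(np.column_stack([x,np.cross(z,x),z])).as_quat()
def rect(P): 
    (c,s,a)=cv2.minAreaRect((P[:,:2]*1000).astype(np.float32)); b=cv2.boxPoints((c,s,a))
    e=[b[1]-b[0],b[2]-b[1]]; e=max(e,key=np.linalg.norm); h=np.arctan2(e[1],e[0])
    if h<0: h+=np.pi
    return np.array(c)/1000,np.sort(s),h   # centre, sizes mm, long-side heading in 0..pi
def bigc(m):
    n,l,st,_=cv2.connectedComponentsWithStats(m.astype(np.uint8)); return l==1+np.argmax(st[1:,4])
def blue(c):
    h=cv2.cvtColor(c["image"],cv2.COLOR_BGR2HSV); return bigc((h[...,0]>100)&(h[...,0]<125)&(h[...,1]>130)&(h[...,2]>60))
def maskrect(c,m,z):
    v,u=np.nonzero(m); return rect(np.array([px2w(c,p,z=z) for p in zip(u,v)]))
E
python3 - <<'E'
from h import *
c=capture("top")
print("blue",maskrect(c,blue(c),.033))
print("fing",current_orientation(),current_force())
j=max(silhouettes("top","jig"),key=lambda d:d["conf"])["region"]
print("jig",maskrect(c,bigc(j),.012)); 
h=cv2.cvtColor(c["image"],cv2.COLOR_BGR2HSV)
r=bigc(((h[...,0]<6)|(h[...,0]>174))&(h[...,1]>130)); print("red",maskrect(c,r,.14)[:2])
for q in ["bottle","cup"]:
    s=spot_in("top",q)
    print(q,[(round(a["conf"],2),a["xy"],px2w(c,a["xy"],z=.1)) for a in s[:2]])
bc,_,bh=maskrect(c,blue(c),.033)
yaw=bh-np.pi/2
print(yaw, inverse_kinematics([*bc,.2],down(yaw)), inverse_kinematics([*bc,.2],down(yaw+np.pi)))
move_ptp([*(bc),.20],down(yaw)); w=capture("wrist"); cv2.imwrite("pics/w1.png",w["image"])
print("wrist blue",maskrect(w,blue(w),.033),blue(w).sum(),current_clock())
E
```

```text
blue (array([0.45013989, 0.29480881]), array([28.21632195, 69.13132477]), np.float32(1.3247141))
fing [ 7.89051626e-01  6.14326889e-01 -5.99927095e-05  3.35032200e-05] [-0.76499259 -0.19286562 -0.35344016]
jig (array([ 0.57482263, -0.01871101]), array([151.16181946, 354.96072388]), np.float32(1.3167369))
red (array([ 0.58818628, -0.11323766]), array([19.41915321, 25.32287216]))
bottle [(0.61, [341.3, 132.6], array([ 0.74430587, -0.10078285,  0.1       ]))]
cup [(0.86, [250.8, 132.2], array([0.75294898, 0.16110395, 0.1       ])), (0.63, [297.0, 196.4], array([0.56163017, 0.03180554, 0.1       ]))]
-0.2460823 [ 4.51432506e-01  2.92956408e-01  1.67229838e+00 -4.44089210e-16
  1.17633787e+00  6.97514806e-01] [ 4.51432506e-01  2.92956408e-01  1.67229838e+00 -4.44089210e-16
  1.17633787e+00 -2.44407794e+00]
wrist blue (array([0.45078656, 0.2949136 ]), array([32.94705582, 74.48699951]), np.float32(1.31462)) 1985 2.7917
```

View pics/w1.png

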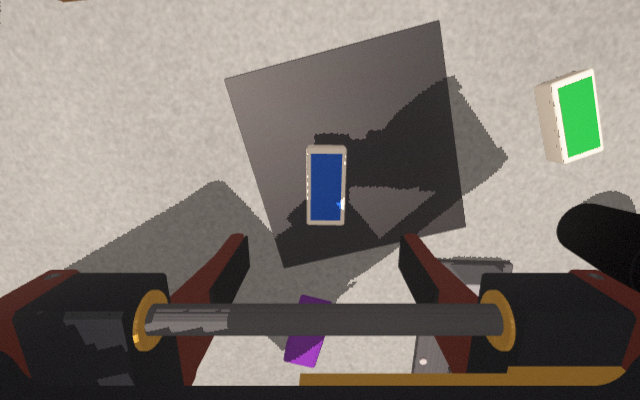

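The wrist view confirms it: the white block with the blue tile is on the mat at (326,187), with green at (580,118) and purple at (308,330). Next I survey the clamp with the wrist camera, before anything is in the gripper.

Run:
```python
from h import *
move_ptp([.53,-.17,.27],down(-.256)); w=capture("wrist"); cv2.imwrite("pics/w2.png",w["image"])
np.savez("w2.npz",**{k:np.array(v) for k,v in w.items()})
for q in ["nest","crank_axis","grip_mid","jaw","jig","crank"]:
    for s in spot_in("wrist",q)[:2]:
        u,v=map(int,s["xy"]); print(q,round(s["conf"],2),u,v,np.round(px2w(w,s["xy"],depth=w["range_z"][v,u]),3))
print(current_clock())
```

```text
nest 0.97 317 95 [ 0.547 -0.07   0.052]
crank_axis 0.7 318 89 [ 0.55  -0.064  0.051]
crank_axis 0.51 256 296 [ 0.375 -0.336  0.009]
grip_mid 0.83 369 127 [ 0.587 -0.116  0.138]
jaw 0.88 318 14 [0.57  0.009 0.059]
jaw 0.66 320 91 [ 0.551 -0.067  0.052]
jig 0.87 319 94 [ 0.55  -0.071  0.053]
crank 0.73 330 132 [ 0.551 -0.114  0.077]
crank 0.27 373 126 [ 0.591 -0.116  0.139]
4.8833
```

View pics/w2.png

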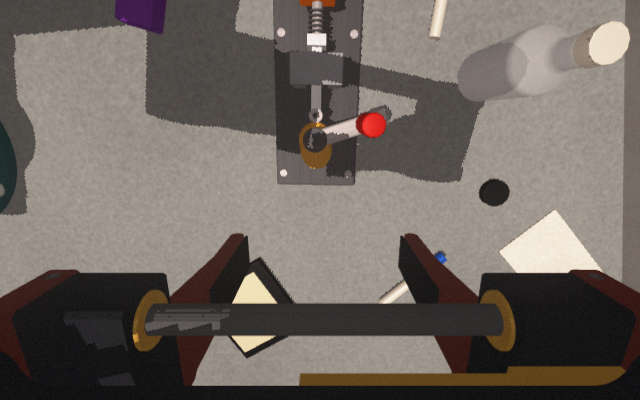

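In the wrist view the crank hub is at (316,140), the handle at (372,125), the roller at (316,115), the jaw at (318,3) and the cam lobe points down at (315,160). The stop end is out of view, so I take one more view and fit the plate.

Run:
```python
from h import *
move_ptp([.55,-.09,.27],down(-.256)); w=capture("wrist"); cv2.imwrite("pics/w3.png",w["image"])
np.savez("w3.npz",**{k:np.array(v) for k,v in w.items()})
w2=np.load("w2.npz"); al=np.ones((400,640),bool)
P=np.vstack([cloud(x,al) for x in (w2,w)])
C=np.array([.562,-.023])
for it in range(3):
    h=1.315 if it==0 else H
    y=np.array([np.cos(h),np.sin(h)]); x=np.array([y[1],-y[0]])
    d=P[:,:2]-C; a,b=d@x,d@y
    m=(P[:,2]>.007)&(P[:,2]<.02)&(abs(a)<.085)&(abs(b)<.2)
    # robust edges of long sides by per-slice percentile
    bs=np.arange(-.15,.15,.01); L=[];Rr=[]
    for q in bs:
        k=m&(abs(b-q)<.005)
        if k.sum()>20: L.append((q,*np.percentile(a[k],[1,99])))
    L=np.array(L); 
    f1=np.polyfit(L[:,0],L[:,1],1); f2=np.polyfit(L[:,0],L[:,2],1)
    e=[np.percentile(b[m&(abs(a)<.045)],p) for p in(.3,99.7)]
    print("slopes",f1,f2,"y ends",e,"res",np.std(L[:,1]-np.polyval(f1,L[:,0])),np.std(L[:,2]-np.polyval(f2,L[:,0])))
    H=h-(f1[0]+f2[0])/2
    C=C+x*(f1[1]+f2[1])/2+y*np.mean(e)
    print(C,H)
np.save("jig.npy",[*C,H])
y=np.array([np.cos(H),np.sin(H)]); x=np.array([y[1],-y[0]]); d=P[:,:2]-C; a,b=d@x,d@y
def band(z0,z1,cond=True):
    k=(P[:,2]>z0)&(P[:,2]<z1)&(abs(a)<.12)&(abs(b)<.19)&cond; return k
for n,k in [("plinth",band(.028,.036,b>0)),("stop",band(.058,.066,b>.1)),("jaw",band(.066,.072,(b>-.05)&(b<.12))),("handletop",band(.134,.146)),("armtop",band(.073,.081))]:
    if k.sum(): print(n,k.sum(),"x",np.percentile(a[k],[2,50,98]).round(4),"y",np.percentile(b[k],[2,50,98]).round(4),"z",np.median(P[k,2]).round(4))
for q in ["nest","crank_axis","grip_mid","jaw"]:
    for s in spot_in("wrist",q)[:1]: print(q,s)
print(current_clock())
```

```text
slopes [ 0.01850295 -0.05800331] [0.02114896 0.04987708] y ends [np.float64(-0.16614586048453794), np.float64(0.14291126495752818)] res 0.0003780911942617004 0.0006722065440921546
[ 0.55512973 -0.03321126] 1.29517404969459
slopes [-0.00140215 -0.05414556] [0.00279544 0.05354098] y ends [np.float64(-0.1545120814256636), np.float64(0.15482791621445127)] res 0.00041012406423607923 0.0014762828885950185
[ 0.55488183 -0.03297704] 1.2944774064868785
slopes [-0.00207558 -0.05382942] [0.00208543 0.05384397] y ends [np.float64(-0.15466963430240133), np.float64(0.15464599429118184)] res 0.0003867797437095043 0.001480937496153305
[ 0.55488561 -0.0329904 ] 1.294472484026727
plinth 1858 x [-0.0176 -0.0002  0.0173] y [0.0867 0.1183 0.1481] z 0.0316
jaw 418 x [-0.0195 -0.0005  0.0193] y [0.059  0.0647 0.0706] z 0.0684
handletop 917 x [0.0463 0.0565 0.0671] y [-0.0788 -0.0683 -0.058 ] z 0.1393
armtop 2242 x [-0.0108  0.0201  0.0794] y [-0.0995 -0.0801 -0.0556] z 0.077
nest {'xy': [320.7, 118.1], 'conf': 0.91}
crank_axis {'xy': [319.6, 118.7], 'conf': 0.89}
grip_mid {'xy': [368.0, 207.3], 'conf': 0.98}
jaw {'xy': [320.8, 78.8], 'conf': 0.66}
5.5583
```

View pics/w3.png

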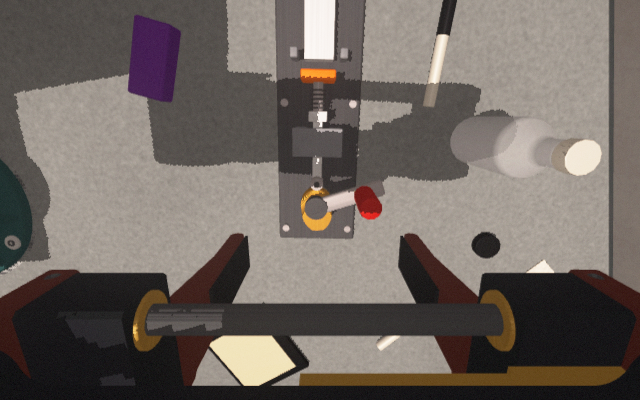

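The view covers the plinth, the jaw (front face at 0.0708 along my frame), the lugs and the crank hub. The clamp heading is 1.2945. Now I grasp the block and carry it over, checking the stop from near.

```bash
cat >> h.py <<'E'
try:
    J=np.load("jig.npy"); JH=J[2]; Y=np.array([np.cos(JH),np.sin(JH)]); X=np.array([Y[1],-Y[0]])
    def j2w(a,b): return J[:2]+a*X+b*Y
    YAW=JH-np.pi/2
except Exception: pass
E
python3 - <<'E'
from h import *
q=down(1.315-np.pi/2); b=[.4508,.2949]
move_ptp([*b,.12],q); servo_line([*b,.03],rate=.15); print(servo_line([*b,.009],rate=.05,contact_N=6),current_position()[2])
move_gripper(.03); print("gap",current_finger_gap())
servo_line([*b,.15],rate=.2); print("gap",current_finger_gap())
move_ptp([*j2w(0,.02),.2],down(YAW)); w=capture("wrist")
P=cloud(w,np.ones((400,640),bool)); d=P[:,:2]-J[:2]; a,b=d@X,d@Y
for n,z0,z1,y0,y1,xm in [("plinth",.028,.036,.085,.2,.03),("stop",.055,.067,.13,.2,.06),("jaw",.064,.072,.04,.09,.03),("plate",.008,.016,.0,.3,.09),("lugs",.0375,.0425,.08,.2,.05)]:
    k=(P[:,2]>z0)&(P[:,2]<z1)&(b>y0)&(b<y1)&(abs(a)<xm)
    if k.sum(): print(n,k.sum(),"x",np.percentile(a[k],[1,50,99]).round(4),"y",np.percentile(b[k],[1,50,99]).round(4),"z",np.median(P[k,2]).round(4))
cv2.imwrite("pics/w4.png",w["image"]); print(current_clock())
E
```

```text
False 0.008717288679588264
gap 0.043968869056806636
gap 0.04389906942865531
plinth 3302 x [-0.0228 -0.      0.0222] y [0.0877 0.1322 0.1718] z 0.0316
stop 1491 x [-0.0291 -0.0003  0.0293] y [0.1715 0.1789 0.1875] z 0.0613
jaw 522 x [-0.0193 -0.0001  0.0191] y [0.0597 0.0656 0.0711] z 0.0684
plate 9605 x [-0.054   0.0014  0.054 ] y [0.0258 0.1054 0.1858] z 0.0116
lugs 555 x [-0.0348  0.0017  0.0345] y [0.087  0.1597 0.1721] z 0.0394
11.3583
```

View pics/w4.png

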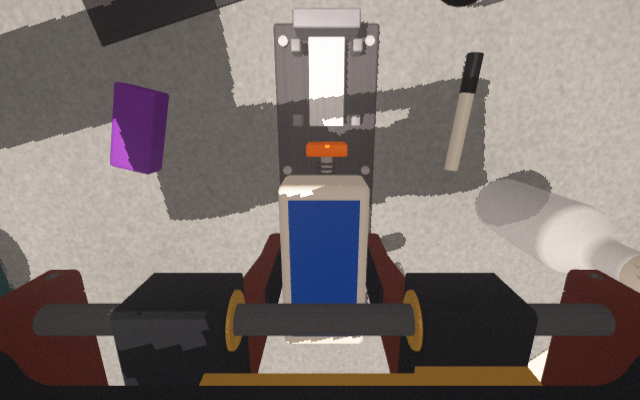

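The block is held square (gap 44 mm). The stop face is at 0.1715 and the jaw face at 0.0711 (100 mm apart, as specified), so the nest is at y = 0.1263. Now I place it.

Run:
```python
from h import *
w=capture("wrist"); P=cloud(w,np.ones((400,640),bool)); tp=np.array(current_position()); d=P[:,:2]-tp[:2]; a,b=d@X,d@Y
k=(abs(P[:,2]-tp[2]-.0245)<.003)&(abs(a)<.015)&(b>0)&(b<.07)
e=np.percentile(b[k],99.5); off=e-.045; print("front edge",e,k.sum(),np.median(P[k,2])-tp[2])
off=float(np.clip(off,-.004,.004)); t=j2w(0,.1213-off); q=down(YAW)
move_ptp([*t,.12],q); servo_line([*t,.05],rate=.12)
print("contact",servo_line([*t,.036],rate=.03,contact_N=4),current_position(),current_force())
move_gripper(.066); z=current_position()[2]
servo_line([*t,.15],rate=.2)
move_ptp([*j2w(0,.0),.24],q)
w=capture("wrist"); m=blue(w); print(maskrect(w,m,.062)[:3]); c,_,h=maskrect(w,m,.062)
d=c-J[:2]; print("block in clamp",d@X,d@Y-.1263,h-JH,current_clock())
cv2.imwrite("pics/w5.png",w["image"])
```

```text
front edge 0.044044235599318964 5314 0.024038913626021924
contact True [0.58854944 0.08467893 0.0378455 ] [-0.57243973 -0.16009152  2.84866973]
(array([0.58737286, 0.08444066]), array([32.93771362, 74.33891296]), np.float32(1.2932546))
block in clamp -0.0007827857184391695 -0.004460507303036293 -0.0012178701503842149 15.1417
```

View pics/w5.png

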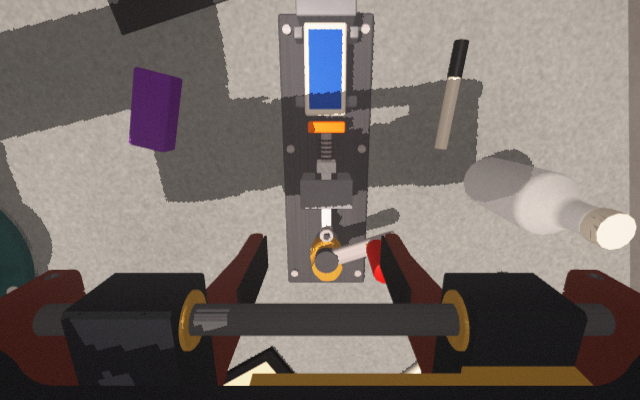

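The block sits at x = -0.8 mm, y = -4.5 mm from the nest, square between the lugs and blue side up, with the fingers off it. Now I grip the handle and make a first short arc to find the circle by feel.

```bash
cat >> h.py <<'E'
import json
def F(n=4):
    return np.mean([current_force() for _ in range(n)],0)
class Crank:
    def __init__(s,C,th,F0): s.C=np.array(C,float); s.th=th; s.F0=np.array(F0)
    def save(s): json.dump([list(s.C),s.th,list(s.F0)],open("crank.json","w"))
    def uv(s):
        c,n=np.cos(s.th),np.sin(s.th); return c*X+n*Y, -n*X+c*Y
    def feel(s):
        f=(F()-s.F0)[:2]; u,t=s.uv(); return -(f@u)/3, f@t   # pin mm, tangential N (neg = pushes back)
    def go(s,dth,rate=.06,gain=.5):
        s.th+=dth; u,t=s.uv()
        servo_line([*(s.C+.06*u),.095],rate=rate)
        p,ft=s.feel(); s.C=s.C-gain*p*1e-3*u; s.save(); return p,ft
E
python3 - <<'E'
from h import *
q=down(YAW); h=j2w(.0567,-.0684)
move_ptp([*h,.22],q); servo_line([*h,.15],rate=.15); print("contact",servo_line([*h,.095],rate=.08,contact_N=5))
sleep(.2); F0=F(); print("F0",F0)
move_gripper(.018); sleep(.2); print("gap",current_finger_gap(),"F",F()-F0)
C=j2w(0,-.0872); v=h-C; k=Crank(C,np.arctan2(v@Y,v@X),F0); print("r",np.linalg.norm(v),k.th,k.feel())
for i in range(6):
    p,ft=k.go(.06); print(round(k.th,3),"pin %.2f ft %.2f"%(p,ft),((k.C-J[:2])@X*1e3).round(2),((k.C-J[:2])@Y*1e3).round(2),round(current_clock(),2))
E
```

```text
contact False
F0 [0.13604894 0.58661881 0.32886575]
gap 0.02336977111355228 F [ 2.12945397 -1.51352743 -2.09176104]
r 0.059735500332716775 0.3201624138578338 (np.float64(-0.6870261517634773), np.float64(-1.6053956217079397))
0.38 pin -0.83 ft -0.76 0.39 -87.05 18.43
0.44 pin -0.84 ft -0.72 0.76 -86.87 18.68
0.5 pin -0.76 ft -0.20 1.1 -86.69 18.93
0.56 pin -0.18 ft 0.44 1.17 -86.64 19.18
0.62 pin -0.05 ft 0.60 1.19 -86.62 19.43
0.68 pin -0.03 ft 1.05 1.2 -86.62 19.68
```

```bash
cat > run.py <<'E'
from h import *
C,th,F0=json.load(open("crank.json")); k=Crank(C,th,F0); pk=False; n=0
while k.th<5.1 and current_clock()<50:
    p,ft=k.go(.05 if pk else .08); n+=1
    print(round(k.th,3),"pin %.2f ft %.2f"%(p,ft),((k.C-J[:2])@X*1e3).round(1),((k.C-J[:2])@Y*1e3).round(1),round(current_clock(),1))
    if abs(p)>3: print("PIN"); break
    if ft<-4: pk=True
    if pk and ft>-2: break
E
python3 run.py
```

```text
0.76 pin 0.09 ft -0.04 1.2 -86.6 19.9
0.84 pin 0.38 ft -0.54 1.0 -86.8 20.2
0.92 pin 0.60 ft 0.49 0.9 -87.0 20.4
1.0 pin 0.30 ft -0.77 0.8 -87.2 20.7
1.08 pin 0.26 ft 0.14 0.7 -87.3 20.9
1.16 pin -0.13 ft 0.51 0.7 -87.2 21.2
1.24 pin 0.45 ft 0.06 0.7 -87.4 21.4
1.32 pin 0.03 ft -0.24 0.7 -87.4 21.7
1.4 pin -0.01 ft 1.29 0.7 -87.4 21.9
1.48 pin 0.24 ft 0.59 0.7 -87.5 22.2
1.56 pin 0.30 ft 0.19 0.7 -87.7 22.4
1.64 pin 0.04 ft 0.52 0.7 -87.7 22.7
1.72 pin 0.34 ft 0.51 0.7 -87.9 22.9
1.8 pin 0.02 ft 0.58 0.7 -87.9 23.2
1.88 pin 0.43 ft 0.96 0.8 -88.1 23.4
1.96 pin 0.23 ft 0.82 0.8 -88.2 23.7
2.04 pin 0.17 ft -0.19 0.8 -88.3 23.9
2.12 pin 0.00 ft -0.18 0.8 -88.3 24.2
2.2 pin 0.14 ft -1.38 0.9 -88.3 24.4
2.28 pin -0.15 ft -1.79 0.8 -88.3 24.7
2.36 pin 0.21 ft -1.47 0.9 -88.4 24.9
2.44 pin -0.18 ft -2.06 0.8 -88.3 25.2
2.52 pin 0.24 ft -1.44 0.9 -88.4 25.4
2.6 pin 0.32 ft -2.50 1.1 -88.5 25.7
2.68 pin 0.41 ft -3.50 1.2 -88.5 25.9
2.76 pin 0.31 ft -2.51 1.4 -88.6 26.2
2.84 pin 0.15 ft -2.71 1.5 -88.6 26.4
2.92 pin 0.04 ft -5.77 1.5 -88.6 26.7
2.97 pin 0.40 ft -7.06 1.7 -88.7 26.9
3.02 pin 0.18 ft -7.90 1.8 -88.7 27.2
3.07 pin 0.27 ft -10.03 1.9 -88.7 27.4
3.12 pin 0.56 ft -9.58 2.2 -88.7 27.7
3.17 pin 0.28 ft -6.01 2.3 -88.7 27.9
3.22 pin 0.23 ft -1.55 2.4 -88.7 28.2
```

The feel matches the description: slope from 2.15 rad, block on the stop at 2.9, push-back gone at about 3.2. I go on to the middle of the flat, which is 0.42 rad long.

Run:
```python
from h import *
C,th,F0=json.load(open("crank.json")); k=Crank(C,th,F0)
for i in range(4):
    p,ft=k.go(.045); print(round(k.th,3),"pin %.2f ft %.2f"%(p,ft))
    if ft>2.5: break
sleep(.3); print(k.feel())
move_gripper(.06); sleep(.2); p=current_position()
servo_line([p[0],p[1],.2],rate=.15)
move_ptp([*j2w(-.0,-.2),.3],down(YAW)); print(current_clock())
w=capture("wrist"); cv2.imwrite("pics/w6.png",w["image"])
P=cloud(w,np.ones((400,640),bool)); d=P[:,:2]-J[:2]; a,b=d@X,d@Y
for n,m in [("handle",(P[:,2]>.134)&(P[:,2]<.146)&(abs(a)<.12)&(b<0)),("jaw",(P[:,2]>.064)&(P[:,2]<.072)&(abs(a)<.022)&(b>.04)&(b<.1))]:
    if m.sum(): print(n,m.sum(),np.percentile(a[m],[2,50,98]).round(4),np.percentile(b[m],[2,50,98]).round(4))
sleep(.5)
move_ptp([*j2w(-.0,-.06),.27],down(YAW)); w=capture("wrist"); cv2.imwrite("pics/w7.png",w["image"])
P=cloud(w,np.ones((400,640),bool)); d=P[:,:2]-J[:2]; a,b=d@X,d@Y
for n,m in [("handle",(P[:,2]>.134)&(P[:,2]<.146)&(abs(a)<.12)&(b<0)),("jaw",(P[:,2]>.064)&(P[:,2]<.072)&(abs(a)<.022)&(b>.04)&(b<.1))]:
    if m.sum(): print(n,m.sum(),np.percentile(a[m],[2,50,98]).round(4),np.percentile(b[m],[2,50,98]).round(4))
c,_,h=maskrect(w,blue(w),.062); d=c-J[:2]; print("block",d@X,d@Y-.1263,h-JH,current_clock())
```

```text
3.265 pin -0.30 ft 0.01
3.31 pin -0.17 ft -0.28
3.355 pin -0.06 ft -1.65
3.4 pin -0.30 ft -0.90
(np.float64(-0.0407186035439758), np.float64(0.2328999998765956))
31.9083
handle 453 [-0.0675 -0.0566 -0.0466] [-0.1152 -0.1048 -0.0944]
handle 263 [-0.0658 -0.0536 -0.0464] [-0.1137 -0.1003 -0.0935]
jaw 436 [-0.0194  0.0003  0.0189] [0.0699 0.0756 0.0811]
block -0.0008373202293422489 -0.014065966078524006 0.0013427453891665664 33.1333
```

View pics/w7.png

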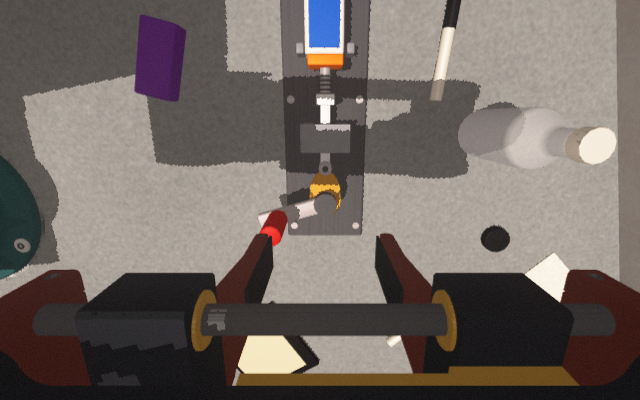

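The cam lobe points at the roller (325,172), the jaw (325,60) has moved 10.2 mm and touches the block, and the handle stayed put after release. The block reading there was cut off by the picture edge, so I check again from the side and then hand in.

Run:
```python
from h import *
move_ptp([*j2w(0,.02),.3],down(YAW)); sleep(.3); w=capture("wrist")
c,s,h=maskrect(w,blue(w),.062); d=c-J[:2]; print("block",d@X,d@Y-.1263,h-JH,s)
P=cloud(w,np.ones((400,640),bool)); d=P[:,:2]-J[:2]; a,b=d@X,d@Y
m=(P[:,2]>.064)&(P[:,2]<.072)&(abs(a)<.022)&(b>.04)&(b<.1); print("jaw",np.percentile(b[m],[2,50,98]).round(4))
t=capture("scene"); 
im=cv2.resize(t["image"][150:290,240:500],None,fx=3,fy=3,interpolation=cv2.INTER_CUBIC); cv2.imwrite("pics/fin.png",im); print(current_clock())
```

```text
block -0.000883655699832976 0.000642063393792025 -0.0018301290615170274 [32.95914078 74.28664398]
jaw [0.0702 0.0765 0.0906]
33.9667
```

View pics/fin.png

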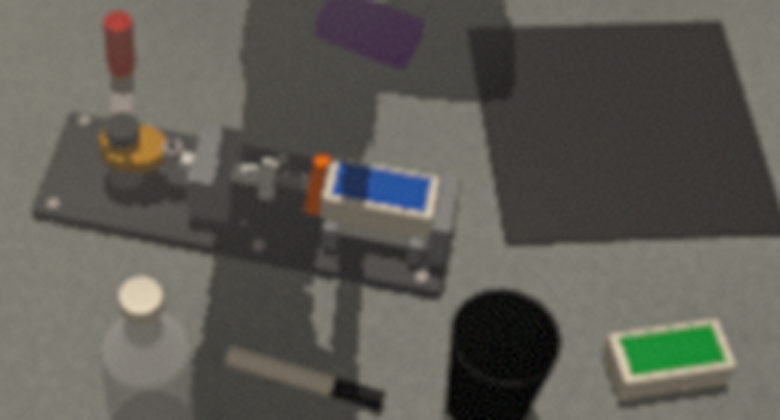

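The scene shows the block (380,190) clamped between the jaw (318,185) and the stop (447,190), with the cam lobe toward the roller and the bystanders in place.

```bash
python3 -c "
from bench import *
close_job()"
```

```text
the job is handed in; nothing more can be done
```

The blue-tiled block is clamped in the nest, blue side up, with the crank resting near the middle of the cam's high flat. I handed the job in at about 34 s on the robot's clock.

- **Placing:** I laid the block 4.5 mm short of the nest centre (target 5 mm), square between the lugs, and let go before touching the crank.
- **Cranking:** I turned the handle counter-clockwise by feel from 0.32 to 3.40 rad. The pin stayed within 0.85 mm of its slot's middle at every reading. Push-back was about 2.5 N on the slope and up to 10 N once the block met the stop. It then fell to about zero from 3.2 rad, and I went on 0.2 rad to near the middle of the flat.
- **Last checks:** After letting go, the crank stayed put (two views, 3.4 rad). The jaw had moved 10.2 mm onto the block. The block is 0.6 mm from the nest centre along the clamp and 0.9 mm across it, within calibration. The bystanders in the last picture are where they were.
- **Checks that disagreed:** One block reading (-14 mm) was wrong because the picture edge cut the block off; the repeat put it right. In the last depth check the jaw's far edge also picked up part of the block, so I relied on the earlier jaw reading. I did not turn on to find the far end of the flat, so the middle position relies on its stated 0.42 rad length.

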